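# Find the high rest button on the lab jack and press it level

## Robot

A 7-joint arm with a two-finger parallel gripper is mounted at the origin on the work surface. World frame = base frame: x ahead of the robot, y to its left, z up, the work surface at z = 0. Lengths are in m, angles in rad, forces in N, time in s.
With the tool pointing down it reaches from about 0.425 to 0.875 m from the base axis. Payload 4.7 kg.
Tool frame: the origin (TCP) lies on the centre line of the jaws, within the pads' length; the fingertips stand 14 mm ahead of it and the grasp point (between the pads) lies 5 mm behind it; z points along the fingers, y is the direction in which the jaws open and shut (so a half turn about z gives the same grasp; the last joint's range is limited). The gripper opens to 87 mm and grips with 3 to 60 N. Pads are 19 mm wide; open, the fingers measure 117 mm over their backs; the gripper's body (75 mm by 190 mm) begins 51 mm behind the grasp point.
Start: joints at [-1.189, 0.321, -0.07, 1.45, 0.023, 1.371, -0.057], TCP at [0.234, 0.607, 0.237] pointing down, gripper open.
Joint ranges: [-2.86, 2.86], [-0.3, 2.09], [-1.38, 1.24], [0.06, 2.45], [-1.56, 4.7], [0.09, 2.05], [-2.69, 2.69]. Speed limits (rad/s): [2.57, 2.57, 3.14, 3.14, 3.14, 3.14, 3.14].

## Interface

Orientations are given as a rotation vector (axis times angle).
In Python, from bench import ctrl gives the robot as it stands. The module is installed in compiled form; this text tells all that it offers.
- The arm moves only by the tool step_arm, never from a script. Its argument "plan" is a list of rows, each a list of 3 entries, a list of its own where there are three numbers: the turn, a rotation vector about the tool's x, y, z in rad, then the shift along the tool's x, y, z in m, then the closure in counts, from 0 (fully open) to 255 (shut). In form: [[[rx, ry, rz], [x, y, z], hand], ...]. A call has exactly 10 rows; each row is the pose to reach, as a shift and turn from the pose commanded when the call began, along the tool's axes at that moment; what a row does not reach only later rows make up. A row lasts 1/8 s, in which the tool goes at most 62.5 mm and 10.7 degrees, less where a joint would pass 70% of its speed; a pose out of reach is approached as far as the arm can. A call with a gripper value outside its range is refused whole. The fingers move at their own pace and stop on an object; "squeeze" is the grip in N (left out, the last holds). Time passes only in rows, so rows that repeat a pose let the fingers close, or fill a call up. It gives the time, the measured TCP pose, the force and the opening at its end, in the units of the state.
- ctrl.get_state(): the state, without advancing time (a new reading comes with each control period).
- ctrl.get_image(name): name is "scene" or "side" or "wrist"; returns the picture (420x560x3 uint8, red, green, blue); there is no depth.
- ctrl.calibration(name): a dict with "fov_y" (degrees; the focal length in pixels is half the picture's height over the tangent of half this angle, whatever the lens; pixels are square), "cx", "cy" (the principal point, pixels), "k1" (the pictures are not rectified: a ray, as slopes to the right and down, at radius r is drawn at 1 + k1 r^2 times it, then the intrinsics apply), "rvec" (rotation vector, rad) and "tvec" (3), from world to camera coordinates, as OpenCV has them. Camera axes: x right, y down, z forward; pixel columns grow to the right and rows downward; lengths in m; the calibration is good to about 2 mm. A picture is of the moment at which its call begins: read the wrist's pose just before it. calibration takes no time and is no camera call; for the wrist camera it gives the pose at the moment of the call.
- ctrl.close_job(): hands the job in, once; it reports no verdict.
Trained networks look in the newest picture that a camera, given by its name, has taken for a name from the list of things; names that differ only in an ending like _2 or _b are one class to them, and where a whole thing is asked for, a point or a joint stands for the part that bears it (a point fixed in the world has none). Each returns a list of dicts, best first, with "score" (0 to 1); they miss things now and then, are a little off and sometimes report something else, mostly with a low value. They report only what shows in the picture. A call takes as long as a camera call. They do not tell look-alikes from the thing itself.
- ctrl.cut_out(camera, label): "pixels" (420x560 bool, what is visible of it) and "rect" ([left, top, width, height] in pixels, round what is visible of it).
The state is a dict: "time": time; "joint_positions": joint angles; "qd": joint speeds; "joint_torque": joint torques, N m; "position": TCP position; "tool_rot": TCP orientation; "ft_force": force on the tool from outside, world axes, zero at the start; "torque": the same for the moment, N m; "grip_width": opening from 0.0 (shut) to 1.0 (fully open).
Only numpy, scipy, OpenCV 4.12 (cv2) and the standard library are available. Lean on these libraries where they do the work, as an engineer would, in place of code of your own. Each camera call takes 0.05 s, during which the arm holds its last target.

## Task

One of the five rest buttons on the lab jack's plate stands a few millimetres higher than the other four, so dishes rock on it. Take the steel probe from its stand, touch its tip gently on the buttons to find the high one, and press that one straight down until it is level with the others, not below, without pushing the good ones down or jabbing the plate. Then put the probe back in its stand, fully home, and leave everything else alone.

Things in the scene. Friction and masses are not known exactly. Their poses are not given: they have to be found in the camera images.
- jack: grey lab jack fixed to the bench, base 150 x 150 mm; its 150 x 150 mm aluminium plate (upper face 90 mm above the bench, rigid) carries five round steel rest buttons, 16 mm dia, that stand out of the face. Origin: centre of its underside; z up, x and y along the plate's sides, black adjusting knob (to 102 mm from the origin) on the +x side
- place1 (a point): place of one rest button, at the middle of the plate (jack axes; the corner places are 45 mm from the middle along x and y). x and y are true; z is only nominal (105 mm): the common level of the four good buttons' tops is set by a carrier below the plate, is not measured, and lies 98 to 112 mm above the bench, different at each start
- place2 (a point): place of one rest button, at the plate's +x +y corner (jack axes; the corner places are 45 mm from the middle along x and y). x and y are true; z is only nominal (105 mm): the common level of the four good buttons' tops is set by a carrier below the plate, is not measured, and lies 98 to 112 mm above the bench, different at each start
- place3 (a point): place of one rest button, at the plate's +x -y corner (jack axes; the corner places are 45 mm from the middle along x and y). x and y are true; z is only nominal (105 mm): the common level of the four good buttons' tops is set by a carrier below the plate, is not measured, and lies 98 to 112 mm above the bench, different at each start
- place4 (a point): place of one rest button, at the plate's -x +y corner (jack axes; the corner places are 45 mm from the middle along x and y). x and y are true; z is only nominal (105 mm): the common level of the four good buttons' tops is set by a carrier below the plate, is not measured, and lies 98 to 112 mm above the bench, different at each start
- place5 (a point): place of one rest button, at the plate's -x -y corner (jack axes; the corner places are 45 mm from the middle along x and y). x and y are true; z is only nominal (105 mm): the common level of the four good buttons' tops is set by a carrier below the plate, is not measured, and lies 98 to 112 mm above the bench, different at each start
- button_a (a joint): height in m of the high button above level (0 = level with the other four, negative = pushed too low; starts at 0.0032 to 0.0048). Like all five it slides straight down at about 10 N: stiff friction, no spring, no stop at level (end of travel 6 mm below). Which of the five places it stands at changes from start to start and is not measured
- button_b (a joint): height in m of one of the four good buttons relative to level (starts at 0, negative = pushed down; held by the same 10 N friction, so a touch of under 8 N does not move it). Which place it stands at is not measured
- button_c (a joint): height in m of one of the four good buttons relative to level (starts at 0, negative = pushed down; held by the same 10 N friction, so a touch of under 8 N does not move it). Which place it stands at is not measured
- button_d (a joint): height in m of one of the four good buttons relative to level (starts at 0, negative = pushed down; held by the same 10 N friction, so a touch of under 8 N does not move it). Which place it stands at is not measured
- button_e (a joint): height in m of one of the four good buttons relative to level (starts at 0, negative = pushed down; held by the same 10 N friction, so a touch of under 8 N does not move it). Which place it stands at is not measured
- probe: the loose steel probe, about 0.13 kg, standing upright in its stand. Origin: centre of its flat lower tip; z along the probe, up. From the tip: round stem 10 mm dia up to 75 mm; flange 30 mm dia from 75 to 83 mm; round grip 18 mm dia from 83 to 128 mm (its top)
- stand: the probe's stand: wooden block 80 x 80 x 85 mm, fixed, with a vertical hole 16 mm dia (chamfered mouth) right through its middle. Origin: centre of its underside on the bench. With the probe home its stem is in the hole and its flange lies on the block's top, so the probe's tip is 10 mm above the bench
- dish: bystander, leave alone: open glass dish, 60 dia x 18 mm, on the bench; origin at the centre of its underside
- weight: bystander, leave alone: brass balance weight, 34 dia x 48 mm; origin at the centre of its underside
- flask: bystander, leave alone: conical glass flask, 92 dia at the foot, 133 mm tall; origin at the centre of its underside
- beaker: bystander, leave alone: glass beaker, 70 dia x 95 mm; origin at the centre of its underside
- wash: bystander, leave alone: clear plastic bottle with white cap, 60 dia x 160 mm tall; origin at the centre of its underside
- tin: bystander, leave alone: aluminium sample tin, 66 dia x 45 mm; origin at the centre of its underside
- stopper: bystander, leave alone: rubber stopper, 36 dia x 30 mm; origin at the centre of its underside
Not all that is in view belongs to the job. Of the things shaped like the probe, the steel one is meant.

How it is judged:
By the outcome, as a careful person would: the job done as asked, in the order asked, and still so for the second after the job is handed in, with the robot touching nothing.
It also fails if it takes over 72 s, if anything falls off the work surface, if the arm or the gripper's body presses on something with over 40 N, if the wrist force passes 120 N, or if a joint passes its speed limit or range.

## Working session

There is one attempt and no reset: what is moved stays moved. The work goes in short steps, Python scripts to look and compute and a tool call to move; the robot and the scene stay as the last step left them, time stands still between calls to the robot, and variables do not carry over. Pictures are saved under pics/ and viewed, and the job is handed in when it is done.

Besides the shell and the picture viewer there is one more tool, called after ">>>" as name(argument=value, ...) on one line, values as JSON. step_arm: Moves the arm, as the interface text tells. Its arguments: {"type":"object","properties":{"plan":{"type":"array"},"squeeze":{"type":"number"}},"required":["plan"]}

```bash
mkdir -p pics; ls; python3 - <<'E'
from bench import ctrl
import cv2,numpy as np
s=ctrl.get_state()
for k in s: print(k,np.round(s[k],4))
for n in ["scene","side","wrist"]:
    im=ctrl.get_image(n); cv2.imwrite(f"pics/a_{n}.png",im[:,:,::-1]); print(n,ctrl.calibration(n))
E
```

```text
pics
time 0.0
joint_positions [-1.1889  0.3218 -0.0701  1.4517  0.0226  1.3708 -0.0569]
qd [ 0.0005 -0.0009 -0.0009  0.0008 -0.0001 -0.0001  0.0007]
joint_torque [ 5.00000e-04 -4.91309e+01 -4.03700e-01 -3.12529e+01 -6.40000e-02
  4.37000e-02  2.00000e-04]
position [0.2336 0.606  0.2354]
tool_rot [-0.5744 -3.0884  0.0031]
ft_force [-0.0213  0.2137  0.1068]
torque [-0.049   0.0161  0.0107]
grip_width 1.0006
scene {'fov_y': 54.038320110259214, 'cx': 280.3662713955588, 'cy': 202.9922135227148, 'k1': -0.09157819827405246, 'rvec': array([ 2.19098109,  0.72097914, -0.33610418]), 'tvec': array([-0.48584513, -0.1491172 ,  1.57457116])}
side {'fov_y': 48.3671994944391, 'cx': 273.27861660606214, 'cy': 210.07031558250438, 'k1': 0.024750371419128343, 'rvec': array([ 2.03360657, -0.48969586,  0.29741644]), 'tvec': array([-0.54591611,  0.22726497,  0.97782122])}
wrist {'fov_y': 68.58647212284549, 'cx': 284.6991070536211, 'cy': 209.5999835097037, 'k1': -4.263802594592688e-05, 'rvec': array([-2.41514909, -1.65864839, -0.20574324]), 'tvec': array([-0.65009004, -0.02933841,  0.38915109])}
```

View pics/a_scene.png

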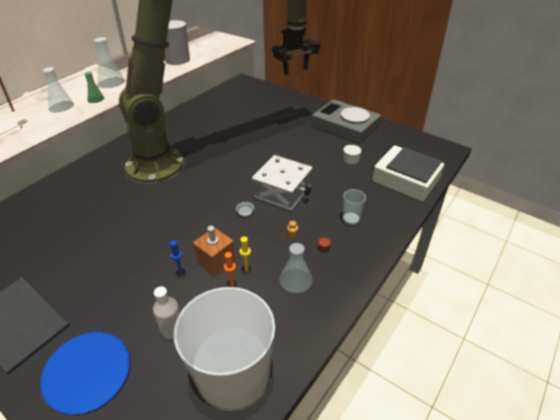

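View pics/a_side.png

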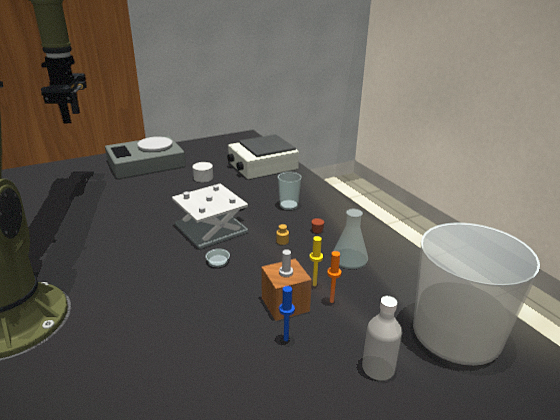

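View pics/a_wrist.png

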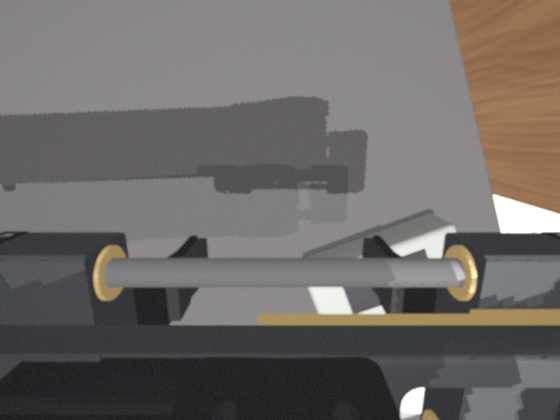

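The steel (grey) probe is in the wooden block at scene (212,235) and side (287,262). The blue, yellow and orange ones are look-alikes that stand loose. I'll enlarge it and get masks.

```bash
cat > h.py <<'E'
import numpy as np,cv2
from scipy.optimize import least_squares
from scipy.spatial.transform import Rotation as R
def proj(c,P):
    P=np.atleast_2d(P); X=P@R.from_rotvec(c['rvec']).as_matrix().T+c['tvec']
    s=X[:,:2]/X[:,2:]; r2=(s**2).sum(1,keepdims=True); s=s*(1+c['k1']*r2)
    f=210/np.tan(np.radians(c['fov_y']/2)); return s*f+[c['cx'],c['cy']]
def tri(cs,uvs):
    f=lambda p:np.concatenate([proj(c,p)[0]-u for c,u in zip(cs,uvs)])
    r=least_squares(f,[.6,0,.1]); return r.x,r.fun
def onplane(c,uv,z):
    r=least_squares(lambda p:proj(c,[p[0],p[1],z])[0]-uv,[.6,0]); return r.x
E
python3 - <<'E'
from bench import ctrl
import cv2,numpy as np,pickle
d={}
for n in ["scene","side"]:
    im=ctrl.get_image(n); d[n]=dict(im=im,cal=ctrl.calibration(n))
    for l in ["probe","stand","jack"]:
        r=ctrl.cut_out(n,l); d[n][l]=r
        print(n,l,[(round(x['score'],2),np.round(x['rect'])) for x in r][:5])
pickle.dump(d,open('d.pkl','wb'))
def crop(n,x,y,w,h,k): return cv2.resize(d[n]['im'][y:y+h,x:x+w,::-1],(w*k,h*k),interpolation=cv2.INTER_CUBIC)
cv2.imwrite('pics/b1.png',np.hstack([crop('scene',240,145,80,70,5),crop('side',165,175,80,70,5)]))
cv2.imwrite('pics/b2.png',np.hstack([crop('scene',160,220,100,80,4),crop('side',250,235,100,80,4)]))
E
```

```text
scene probe [(0.78, array([224., 254.,  12.,  32.])), (0.7, array([190., 230.,  46.,  46.])), (0.58, array([171., 241.,  13.,  32.])), (0.57, array([239., 230.,  13.,  39.]))]
scene stand [(0.57, array([190., 231.,  43.,  44.])), (0.33, array([204., 226.,  13.,  16.]))]
scene jack [(0.94, array([252., 156.,  58.,  58.]))]
side probe [(0.83, array([283., 287.,  12.,  54.])), (0.68, array([326., 252.,  17.,  51.])), (0.55, array([280., 252.,  14.,  24.])), (0.54, array([310., 235.,  14.,  51.])), (0.45, array([172., 181.,  76.,  68.]))]
side stand [(0.96, array([260., 259.,  52.,  62.]))]
side jack [(0.87, array([173., 188.,  70.,  61.]))]
```

View pics/b1.png

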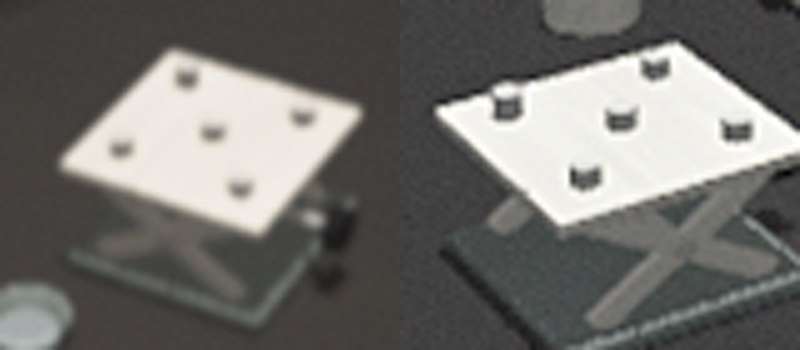

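View pics/b2.png

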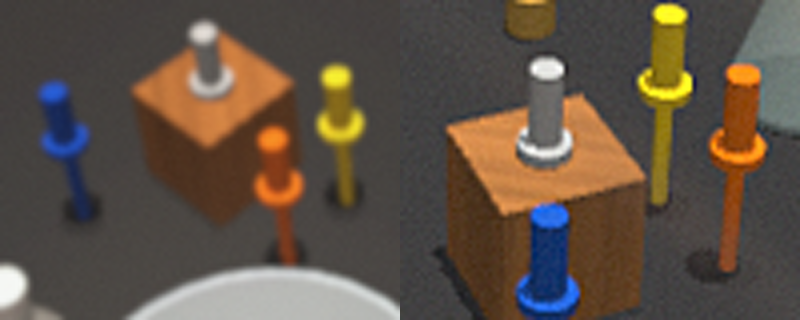

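The left crop shows the jack with the knob on its right. One button, at side (187,196), already looks a bit taller, but touch will decide. The second crop confirms the steel probe in the wooden block, with the loose blue, orange and yellow ones around it. Next I compute poses.

```bash
cat > loc.py <<'E'
from h import *; import pickle
d=pickle.load(open('d.pkl','rb')); cs=[d[n]['cal'] for n in('scene','side')]
A=lambda p,o,k:np.array(p)/k+o -0.5+0.5/k
sc=lambda p:A(p,np.array([160,220]),4); sd=lambda p:A(np.array(p)-[400,0],np.array([250,235]),4)
pts=dict(steeltop=((203,30),(546,68)),steelfl=((210,82),(545,146)),blue=((53,91),(550,215)),orange=((273,138),(743,76)),yellow=((336,76),(669,15)))
for k,(a,b) in pts.items():
    x,f=tri(cs,[sc(a),sd(b)]); print(k,x.round(4),f.round(2), [onplane(c,u,.138 if k=='steeltop' else .093).round(4) for c,u in zip(cs,[sc(a),sd(b)])])
def fit(h,z,o,k,S,D,init):
    S=A(S,np.array(o[0]),k);D=A(np.array(D)-[400,0],np.array(o[1]),k)
    def corners(p):
        c,s=np.cos(p[2]),np.sin(p[2]); return np.array([[p[0]+c*u*h-s*v*h,p[1]+s*u*h+c*v*h,p[3] if len(p)>3 else z] for u,v in((1,1),(1,-1),(-1,-1),(-1,1))])
    def res(p):
        C=corners(p);r=[]
        for c,q in((cs[0],S),(cs[1],D)):
            P=proj(c,C)
            for u in q:
                if not np.isnan(u[0]): r.extend((P-u)[np.argmin(((P-u)**2).sum(1))])
        return np.array(r)
    best=None
    for y in np.arange(-.7,.8,.2):
        r=least_squares(res,[*init,y])
        if best is None or r.cost<best.cost: best=r
    print('pose',best.x.round(4),np.degrees(best.x[2]).round(2),best.fun.round(2)); return best.x
x0,_=tri(cs,[A((210,132),np.array([240,145]),5),A((222,121),np.array([165,175]),5)]);print('mid button',x0.round(4))
S=[(172,48),(362,112),(260,237),(62,165)];D=[(435,110),(680,42),(563,228)]
p=fit(.075,.09,((240,145),(165,175)),5,S,D,x0[:2])
st,_=tri(cs,[sc(pts['steelfl'][0]),sd(pts['steelfl'][1])])
q=fit(.04,.085,((160,220),(250,235)),4,[(293,82),(208,148),(133,92)],[(447,128),(583,95),(643,180),(500,213)],st[:2])
# bystanders approx in base
for n,a,b in(('dish',(245,210),(217,258)),('flasktop',(297,249),(354,212)),('beakertop',(354,196),(289,178)),('washtop',(161,293),(389,303)),('weighttop',(293,223),(283,228)),('knob',(307,189),None)):
    if b: x,f=tri(cs,[a,b]); print(n,x.round(3),f.round(1))
    else: print(n,onplane(cs[0],a,.045).round(3))
E
python3 loc.py
```

```text
steeltop [ 0.5307 -0.2172  0.1388] [-0.02  0.09 -0.04 -0.06] [array([ 0.5299, -0.2164]), array([ 0.5312, -0.2164])]
steelfl [ 0.5308 -0.2183  0.09  ] [ 0.02 -0.11  0.05  0.07] [array([ 0.5333, -0.2206]), array([ 0.5288, -0.2216])]
blue [ 0.4817 -0.3113  0.1284] [ 0.02 -0.09  0.04  0.05] [array([ 0.4514, -0.2921]), array([ 0.5038, -0.2725])]
orange [ 0.6269 -0.2548  0.1273] [-0.02  0.08 -0.04 -0.06] [array([ 0.6035, -0.2333]), array([ 0.6572, -0.2143])]
yellow [ 0.6235 -0.1883  0.1275] [ 0.01 -0.06  0.03  0.04] [array([ 0.6   , -0.1641]), array([ 0.6539, -0.1428])]
mid button [0.4986 0.1511 0.0948]
pose [0.5006 0.1522 0.1314] 7.53 [-0.03  0.69  0.17 -0.2   0.04 -0.82 -0.53 -0.2   0.42  0.14 -0.03  0.28
  0.01 -0.41]
pose [ 0.531  -0.2167 -0.099 ] -5.67 [ 0.18  0.12 -0.34 -0.5  -0.26 -0.95 -0.24 -0.39 -0.12  0.12  0.7  -0.22
  0.38  0.39]
dish [0.459 0.001 0.008] [ 0.1 -0.6  0.2  0.4]
flasktop [ 0.76  -0.136  0.132] [ 0.1 -0.7  0.3  0.5]
beakertop [0.758 0.18  0.092] [-0.1  0.5 -0.2 -0.4]
washtop [ 0.601 -0.451  0.154] [ 0.  -0.1  0.1  0.1]
weighttop [0.646 0.009 0.043] [-0.1  0.8 -0.4 -0.6]
knob [0.588 0.173]
```

```bash
python3 - <<'E'
from bench import ctrl
from h import *
s=ctrl.get_state(); T=R.from_rotvec(s['tool_rot']).as_matrix(); p=s['position']
print(T.round(4)); c=ctrl.calibration('wrist'); W=R.from_rotvec(c['rvec']).as_matrix(); C=-W.T@c['tvec']
print('cam in tool',(T.T@(C-p)).round(4),'cam axes in tool\n',(T.T@W.T).round(3)); print(s['time'],p)
E
```

```text
[[-9.331e-01  3.596e-01  0.000e+00]
 [ 3.596e-01  9.331e-01  1.000e-04]
 [ 0.000e+00  1.000e-04 -1.000e+00]]
cam in tool [ 0.0674  0.0005 -0.1483] cam axes in tool
 [[ 0.001 -0.969 -0.245]
 [ 1.     0.     0.001]
 [-0.001 -0.245  0.969]]
0.55 [0.23373557 0.6065562  0.23660211]
```

```bash
cat > mv.py <<'E'
# usage: mv.py x y z jawangle_deg [n] : deltas in tool axes from commanded pose (cmd.json)
from h import *; import json,sys
def ax(a): # tool: z down, y at world angle a
    a=np.radians(a); y=np.array([np.cos(a),np.sin(a),0]); z=np.array([0,0,-1.]); return np.column_stack([np.cross(y,z),y,z])
def delta(cur,tgt):
    A0=ax(cur[3]); return A0.T@(np.array(tgt[:3])-cur[:3]), -np.radians(tgt[3]-cur[3])
def after(cur,d,rz): return list((np.array(cur[:3])+ax(cur[3])@np.array(d)).round(5))+[cur[3]-np.degrees(rz)]
def load(): return json.load(open('cmd.json'))
E
python3 - <<'E'
from mv import *
cur=[.2337,.6066,.2366,np.degrees(np.arctan2(.9331,.3596))]; json.dump(cur,open('cmd.json','w'))
print(ax(cur[3]).round(3)); print(delta(cur,[.43,.15,.30,90]))
E
```

```text
[[-0.933  0.36   0.   ]
 [ 0.36   0.933  0.   ]
 [ 0.     0.    -1.   ]]
(array([-0.34736301, -0.35546615, -0.0634    ]), np.float64(-0.36784153903837713))
```

>>> step_arm(plan=[[[0, 0, -0.03], [-0.028, -0.028, -0.005], 0], [[0, 0, -0.07], [-0.066, -0.068, -0.012], 0], [[0, 0, -0.11], [-0.104, -0.107, -0.019], 0], [[0, 0, -0.15], [-0.142, -0.146, -0.026], 0], [[0, 0, -0.19], [-0.18, -0.185, -0.033], 0], [[0, 0, -0.23], [-0.218, -0.224, -0.04], 0], [[0, 0, -0.27], [-0.256, -0.263, -0.047], 0], [[0, 0, -0.31], [-0.294, -0.302, -0.054], 0], [[0, 0, -0.35], [-0.33, -0.338, -0.06], 0], [[0, 0, -0.368], [-0.347, -0.355, -0.063], 0]])

```text
time: 1.8
position: [0.4311, 0.1473, 0.3004]
tool_rot: [0.005, 3.14, 0.001]
ft_force: [0.0, 0.2, 0.3]
grip_width: 1.0
```

```bash
python3 - <<'E'
from bench import ctrl
from mv import *; import pickle
cur=after(load(),[-.347,-.355,-.063],-.368); json.dump(cur,open('cmd.json','w')); print(cur)
s=ctrl.get_state();print(s['time'],s['position'].round(4),R.from_rotvec(s['tool_rot']).as_matrix().round(3).tolist())
c=ctrl.calibration('wrist'); im=ctrl.get_image('wrist'); pickle.dump((im,c),open('w1.pkl','wb')); cv2.imwrite('pics/c1.png',im[:,:,::-1])
E
```

```text
[np.float64(0.42983), np.float64(0.15057), np.float64(0.2996), np.float64(90.00907914431858)]
1.8 [0.4311 0.1473 0.3004] [[-1.0, 0.003, 0.001], [0.003, 1.0, 0.001], [-0.001, 0.001, -1.0]]
```

View pics/c1.png

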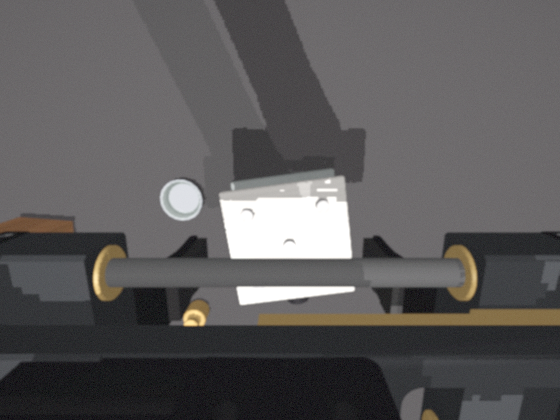

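The wrist view shows the jack plate with corners (222,196), (345,178), (353,290) and (240,303). Three buttons are visible at (247,214), (322,204) and (290,242). I'll check it against the fitted pose.

```bash
cat >> loc.py <<'E'
im,c=pickle.load(open('w1.pkl','rb'))
def W(p):
    cc,s=np.cos(p[2]),np.sin(p[2]);B=[]
    for u,v,z in((-45,-45,105),(-45,45,105),(0,0,105),(75,75,90),(75,-75,90),(-75,-75,90),(-75,75,90),(45,45,105),(45,-45,105)): B.append([p[0]+(cc*u-s*v)/1e3,p[1]+(s*u+cc*v)/1e3,z/1e3])
    return proj(c,B)
print(W(p).round(1).tolist())
big=cv2.resize(im[160:310,200:370,::-1],None,fx=4,fy=4,interpolation=cv2.INTER_CUBIC)
for u in W(p): cv2.circle(big,tuple(int(v) for v in ((u-[200,160])*4+1.5)),3,(0,0,255),-1)
cv2.imwrite('pics/c2.png',big)
E
python3 loc.py|tail -1
```

```text
[[244.4, 218.6], [321.6, 208.5], [288.0, 249.7], [353.1, 292.0], [238.5, 306.0], [216.9, 194.3], [342.9, 177.4], [329.3, 279.2], [256.6, 288.2]]
```

View pics/c2.png

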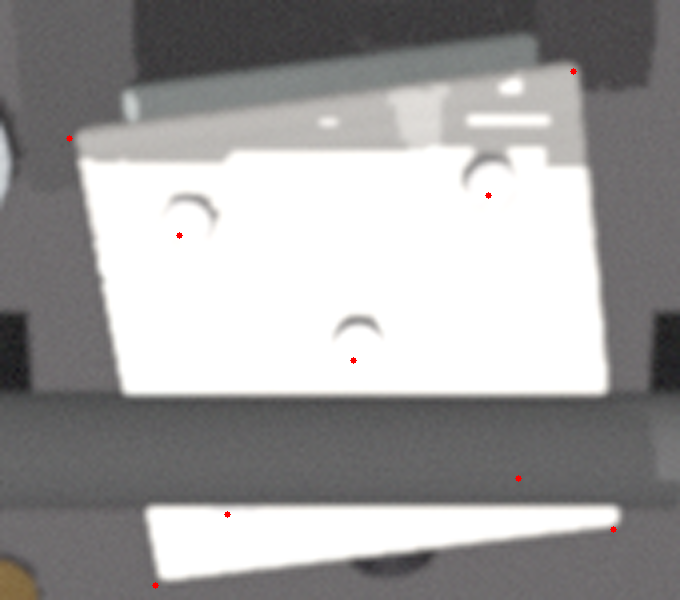

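>>> step_arm(plan=[[[0, 0, 0], [-0.007, -0.026, 0.005], 0], [[0, 0, 0], [-0.019, -0.068, 0.015], 0], [[0, 0, 0], [-0.032, -0.116, 0.028], 0], [[0, 0, 0], [-0.046, -0.166, 0.044], 0], [[0, 0, 0], [-0.06, -0.217, 0.06], 0], [[0, 0, 0], [-0.074, -0.267, 0.076], 0], [[0, 0, 0], [-0.087, -0.314, 0.088], 0], [[0, 0, 0], [-0.096, -0.35, 0.096], 0], [[0, 0, 0], [-0.101, -0.367, 0.1], 0], [[0, 0, 0], [-0.101, -0.367, 0.1], 0]])

```text
time: 3.1
position: [0.5307, -0.2173, 0.1991]
tool_rot: [-0.003, -3.14, 0.001]
ft_force: [0.4, -1.0, 0.1]
grip_width: 0.996
```

```bash
python3 - <<'E'
from bench import ctrl
from mv import *; import pickle
cur=after(load(),[-.101,-.367,.1],0); json.dump(cur,open('cmd.json','w')); print(np.round(cur,4))
s=ctrl.get_state();print(s['time'],s['position'].round(4),R.from_rotvec(s['tool_rot']).as_matrix().round(3).tolist(),s['joint_positions'].round(2))
c=ctrl.calibration('wrist'); im=ctrl.get_image('wrist'); pickle.dump((im,c),open('w2.pkl','wb'))
P=[[.531,-.2167,.138],[.531,-.2167,.093]]+[[.531+a*.04*.995+b*.04*.0987,-.2167-a*.04*.0987+b*.04*.995,.085] for a in(-1,1) for b in(-1,1)]
print(proj(c,P).round(1).tolist())
big=im[:,:,::-1].copy()
for u in proj(c,P): cv2.circle(big,tuple(int(v) for v in u),2,(0,0,255),-1)
cv2.imwrite('pics/c3.png',big)
E
```

```text
[ 0.5309 -0.2164  0.1996 90.0091]
3.1 [ 0.5307 -0.2173  0.1991] [[-1.0, 0.002, -0.001], [0.002, 1.0, -0.001], [0.001, -0.001, -1.0]] [-0.33  0.22  0.77  1.72 -0.16  1.27  2.05]
[[284.4, 229.3], [284.4, 213.2], [241.9, 160.8], [335.7, 169.9], [236.3, 249.1], [323.7, 257.1]]
```

View pics/c3.png

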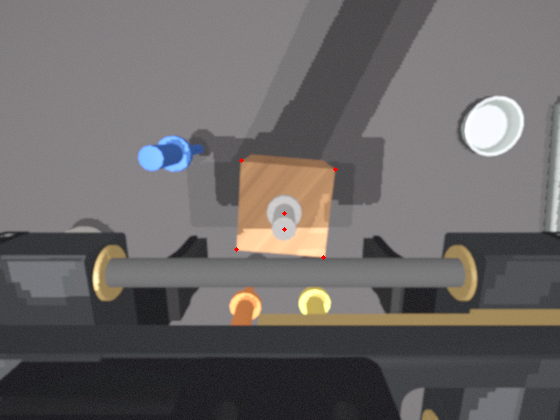

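>>> step_arm(plan=[[[0, 0, 0], [0, 0, 0.01], 0], [[0, 0, 0], [0, 0, 0.03], 0], [[0, 0, 0], [0, 0, 0.052], 0], [[0, 0, 0], [0, 0, 0.071], 0], [[0, 0, 0], [0, 0, 0.083], 0], [[0, 0, 0], [0, 0, 0.0876], 0], [[0, 0, 0], [0, 0, 0.0876], 100], [[0, 0, 0], [0, 0, 0.0876], 255], [[0, 0, 0], [0, 0, 0.0876], 255], [[0, 0, 0], [0, 0, 0.0876], 255]], squeeze=50)

```text
time: 4.4
position: [0.5312, -0.2165, 0.1123]
tool_rot: [-0.0, 3.141, 0.0]
ft_force: [-0.9, 0.2, -0.3]
grip_width: 0.631
```

```bash
python3 - <<'E'
from bench import ctrl
from mv import *
cur=after(load(),[0,0,.0876],0); json.dump(cur,open('cmd.json','w')); print(np.round(cur,4))
s=ctrl.get_state();print(s['time'],s['position'].round(4),s['grip_width'],s['ft_force'].round(2))
im=ctrl.get_image('wrist');cv2.imwrite('pics/c4.png',im[:,:,::-1])
E
```

```text
[ 0.5309 -0.2164  0.112  90.0091]
4.4 [ 0.5312 -0.2165  0.1123] 0.6314477252460846 [-0.92  0.17 -0.28]
```

View pics/c4.png

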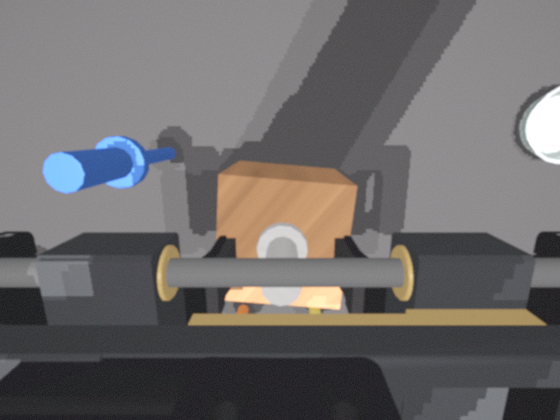

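Still closing; the probe sits centred between the jaws. I'll keep closing.

>>> step_arm(plan=[[[0, 0, 0], [0, 0, 0], 255], [[0, 0, 0], [0, 0, 0], 255], [[0, 0, 0], [0, 0, 0], 255], [[0, 0, 0], [0, 0, 0], 255], [[0, 0, 0], [0, 0, 0], 255], [[0, 0, 0], [0, 0, 0], 255], [[0, 0, 0], [0, 0, 0], 255], [[0, 0, 0], [0, 0, 0], 255], [[0, 0, 0], [0, 0, 0], 255], [[0, 0, 0], [0, 0, 0], 255]], squeeze=50)

```text
time: 5.7
position: [0.531, -0.2165, 0.112]
tool_rot: [-0.0, 3.142, 0.0]
ft_force: [0.1, -1.8, -0.1]
grip_width: 0.197
```

>>> step_arm(plan=[[[0, 0, 0], [0, 0, -0.003], 255], [[0, 0, 0], [0, 0, -0.012], 255], [[0, 0, 0], [0, 0, -0.028], 255], [[0, 0, 0], [0, 0, -0.048], 255], [[0, 0, 0], [0, 0, -0.07], 255], [[0, 0, 0], [0, 0, -0.092], 255], [[0, 0, 0], [0, 0, -0.113], 255], [[0, 0, 0], [0, 0, -0.13], 255], [[0, 0, 0], [0, 0, -0.138], 255], [[0, 0, 0], [0, 0, -0.14], 255]])

```text
time: 6.95
position: [0.5311, -0.2165, 0.2524]
tool_rot: [-0.0, 3.141, 0.0]
ft_force: [0.1, -0.3, -2.4]
grip_width: 0.191
```

```bash
python3 - <<'E'
from bench import ctrl
from mv import *
cur=after(load(),[0,0,-.14],0); json.dump(cur,open('cmd.json','w')); print(np.round(cur,4))
s=ctrl.get_state();print(s['time'],s['position'].round(4),s['grip_width'],s['ft_force'].round(2),s['torque'].round(2))
im=ctrl.get_image('side');
P=[np.array([s['position'][0],s['position'][1],s['position'][2]-.102+h]) for h in(0,.075,.128)]
c=ctrl.calibration('side');print(proj(c,P).round(1))
b=cv2.resize(im[150:330,200:400,::-1],None,fx=3,fy=3,interpolation=cv2.INTER_CUBIC)
for u in proj(c,P): cv2.circle(b,tuple(int(v) for v in (u-[200,150])*3+1),3,(0,0,255),-1)
cv2.imwrite('pics/c5.png',b)
# button world positions
x0,y0,a=.4997,.1530,np.radians(7.55)
for n,u,v in((1,0,0),(2,45,45),(3,45,-45),(4,-45,45),(5,-45,-45)):
    print(n,round(x0+(np.cos(a)*u-np.sin(a)*v)/1e3,4),round(y0+(np.sin(a)*u+np.cos(a)*v)/1e3,4))
E
```

```text
[ 0.5309 -0.2164  0.252  90.0091]
6.95 [ 0.5311 -0.2165  0.2524] 0.1908242955807204 [ 0.11 -0.28 -2.41] [ 0.03 -0.01 -0.02]
[[286.2 246.6]
 [287.  214.5]
 [287.6 190.3]]
1 0.4997 0.153
2 0.5384 0.2035
3 0.5502 0.1143
4 0.4492 0.1917
5 0.461 0.1025
```

View pics/c5.png

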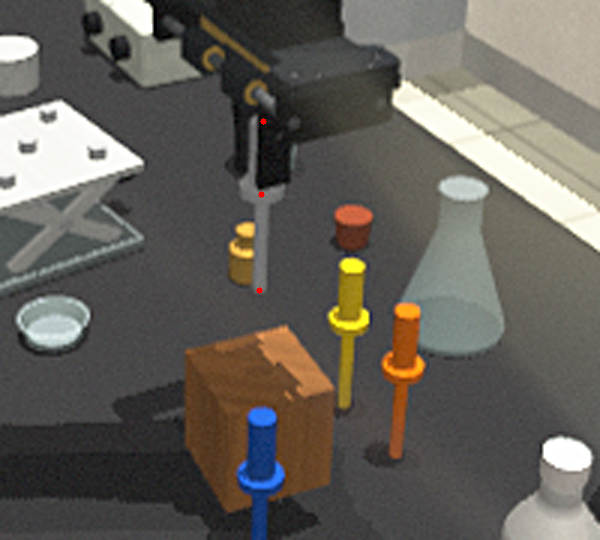

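The probe is held upright and its tip is where expected. Before touching, I'll estimate button heights from the side view to shorten the search.

```bash
cat > ov.py <<'E'
from h import *; import pickle
d=pickle.load(open('d.pkl','rb'))
x0,y0,a=.4997,.1530,np.radians(7.55)
B={n:np.array([x0+(np.cos(a)*u-np.sin(a)*v)/1e3,y0+(np.sin(a)*u+np.cos(a)*v)/1e3]) for n,u,v in((1,0,0),(2,45,45),(3,45,-45),(4,-45,45),(5,-45,-45))}
t=np.linspace(0,2*np.pi,40)
k=10;rows=[]
for n in('side','scene'):
    c=d[n]['cal'];im=d[n]['im'];ts=[]
    for i in B:
        u=proj(c,[*B[i],.098])[0].astype(int);o=u-[9,11]
        cr=cv2.resize(im[o[1]:o[1]+20,o[0]:o[0]+18,::-1],None,fx=k,fy=k,interpolation=cv2.INTER_CUBIC)
        for z,col in((.090,(0,200,0)),(.105,(0,0,255))):
            q=proj(c,np.column_stack([B[i][0]+.008*np.cos(t),B[i][1]+.008*np.sin(t),0*t+z]))
            cv2.polylines(cr,[((q-o)*k+k/2-.5).astype(int)],True,col,1)
        cv2.putText(cr,str(i),(3,15),0,.5,(255,0,0),1);ts.append(cr[:,20:-5])
    rows.append(np.hstack(ts))
cv2.imwrite('pics/d1.png',np.vstack(rows)); print(B,np.vstack(rows).shape)
E
python3 ov.py
```

```text
{1: array([0.4997, 0.153 ]), 2: array([0.53839727, 0.20352249]), 3: array([0.55022249, 0.11430273]), 4: array([0.44917751, 0.19169727]), 5: array([0.46100273, 0.10247751])} (400, 775, 3)
```

View pics/d1.png

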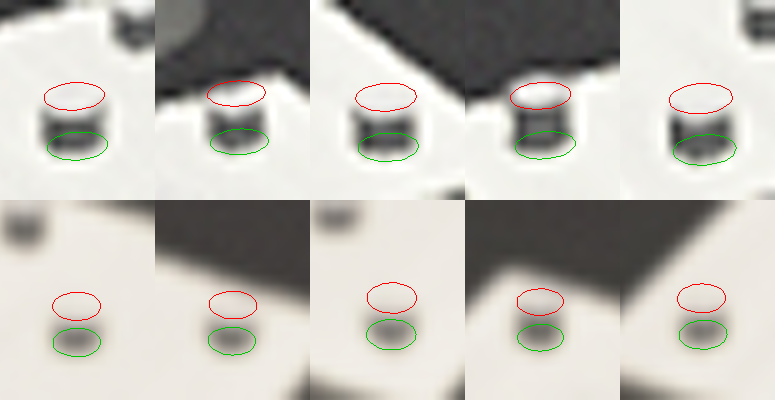

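Places 1, 2, 3 and 5 show about 9–10 mm of button and place 4 about 13 mm. So place 4 is the likely high one, with the level near 0.099–0.100. Now I go over place 1 and touch.

>>> step_arm(plan=[[[0, 0, 0], [0.002, 0.022, 0], 255], [[0, 0, 0], [0.005, 0.065, 0], 255], [[0, 0, 0], [0.01, 0.115, 0], 255], [[0, 0, 0], [0.014, 0.167, 0], 255], [[0, 0, 0], [0.019, 0.219, 0.002], 255], [[0, 0, 0], [0.023, 0.271, 0.008], 255], [[0, 0, 0], [0.027, 0.32, 0.016], 255], [[0, 0, 0], [0.03, 0.355, 0.026], 255], [[0, 0, 0], [0.031, 0.3694, 0.034], 255], [[0, 0, 0], [0.031, 0.3694, 0.04], 255]])

```text
time: 8.25
position: [0.4996, 0.1527, 0.211]
tool_rot: [0.002, -3.141, 0.002]
ft_force: [0.1, -0.6, -0.8]
grip_width: 0.194
```

```bash
cat > chk.py <<'E'
from bench import ctrl
from mv import *; import sys
# chk.py dx dy dz nreads [cams...]
a=[float(v) for v in sys.argv[1:4]]; n=int(sys.argv[4])
cur=after(load(),a,0); json.dump([float(v) for v in cur],open('cmd.json','w')); print('cmd',np.round(cur,4))
Z=[];F=[]
s=ctrl.get_state();Z.append(s['position']);F.append(s['ft_force'])
for i in range(n):
    cam=sys.argv[5+i] if len(sys.argv)>5+i else 'side'
    im=ctrl.get_image(cam); s=ctrl.get_state();Z.append(s['position']);F.append(s['ft_force'])
    if len(sys.argv)>5+i:
        c=ctrl.calibration(cam); p=s['position']; T=R.from_rotvec(s['tool_rot']).as_matrix()
        import pickle; pickle.dump((im,c,p),open(f'last_{cam}.pkl','wb'))
        u=proj(c,p+T[:,2]*.102)[0]; o=np.clip((u-[50,50]).astype(int),0,[460,320])
        b=cv2.resize(im[o[1]:o[1]+100,o[0]:o[0]+100,::-1],None,fx=5,fy=5,interpolation=cv2.INTER_CUBIC)
        cv2.circle(b,tuple(int(v) for v in (u-o)*5+2),2,(0,0,255),-1); cv2.imwrite(f"pics/t{s['time']:.2f}_{cam}.png",b); print(f"pics/t{s['time']:.2f}_{cam}.png")
Z=np.array(Z);F=np.array(F)
print('t',round(s['time'],2),'pos',Z.mean(0).round(5),'zs',(Z[:,2]*1e3).round(2),'Fz',F[:,2].round(2),'F',F.mean(0).round(2),'grip',round(s['grip_width'],3))
E
python3 chk.py .031 .3694 .04 2 side scene
```

```text
cmd [ 0.4998  0.153   0.212  90.0091]
pics/t8.30_side.png
pics/t8.35_scene.png
t 8.35 pos [0.49968 0.15156 0.21084] zs [210.95 210.48 211.08] Fz [-0.78 -1.68 -1.68] F [ 0.23 -0.57 -1.38] grip 0.19
```

```bash
cd pics; python3 -c "
import cv2,numpy as np;cv2.imwrite('e1.png',np.hstack([cv2.resize(cv2.imread(f),(400,400)) for f in('t8.30_side.png','t8.35_scene.png')]))"
```

```text
(no output)
```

View pics/e1.png

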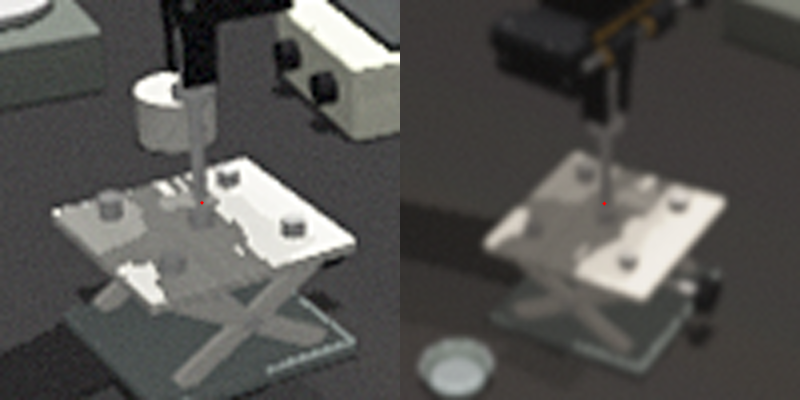

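Side and scene views both show the tip centred just above button 1, about 9 mm up. I descend part of the way and settle.

>>> step_arm(plan=[[[0, 0, 0], [0, 0, 0.001], 255], [[0, 0, 0], [0, 0, 0.003], 255], [[0, 0, 0], [0, 0, 0.005], 255], [[0, 0, 0], [0, 0, 0.006], 255], [[0, 0, 0], [0, 0, 0.007], 255], [[0, 0, 0], [0, 0, 0.007], 255], [[0, 0, 0], [0, 0, 0.007], 255], [[0, 0, 0], [0, 0, 0.007], 255], [[0, 0, 0], [0, 0, 0.007], 255], [[0, 0, 0], [0, 0, 0.007], 255]])

```text
time: 9.6
position: [0.4999, 0.153, 0.205]
tool_rot: [-0.0, 3.142, 0.0]
ft_force: [-0.5, 0.2, -1.2]
grip_width: 0.192
```

```bash
python3 chk.py 0 0 .007 4 side
```

```text
cmd [ 0.4998  0.153   0.205  90.0091]
pics/t9.65_side.png
t 9.8 pos [0.4999  0.15295 0.20499] zs [204.99 205.01 204.98 204.99 204.99] Fz [-1.18 -0.29 -1.39 -0.97 -1.09] F [-0.21  0.02 -0.98] grip 0.197
```

```bash
python3 -c "
import cv2;a=cv2.imread('pics/t9.65_side.png')[150:350,130:400];cv2.imwrite('pics/e2.png',cv2.resize(a,None,fx=2.5,fy=2.5))"
```

```text
(no output)
```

View pics/e2.png

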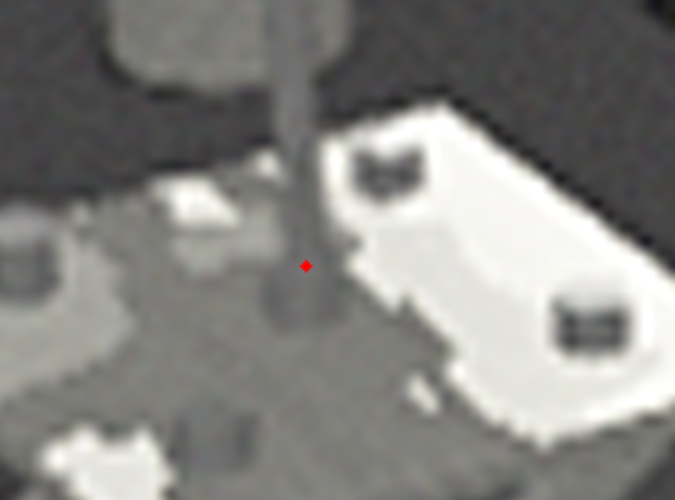

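>>> step_arm(plan=[[[0, 0, 0], [0, 0, 0.0004], 255], [[0, 0, 0], [0, 0, 0.0008], 255], [[0, 0, 0], [0, 0, 0.0012], 255], [[0, 0, 0], [0, 0, 0.0015], 255], [[0, 0, 0], [0, 0, 0.0015], 255], [[0, 0, 0], [0, 0, 0.0015], 255], [[0, 0, 0], [0, 0, 0.0015], 255], [[0, 0, 0], [0, 0, 0.0015], 255], [[0, 0, 0], [0, 0, 0.0015], 255], [[0, 0, 0], [0, 0, 0.0015], 255]])

```text
time: 11.05
position: [0.5001, 0.153, 0.2038]
tool_rot: [-0.0, 3.141, 0.0]
ft_force: [-0.9, -0.3, 4.3]
grip_width: 0.194
```

```bash
python3 chk.py 0 0 .0015 3
```

```text
cmd [ 0.4998  0.153   0.2035 90.0091]
t 11.2 pos [0.50011 0.15297 0.2038 ] zs [203.8  203.81 203.79 203.8 ] Fz [4.26 4.23 5.   6.09] F [-1.07 -0.12  4.89] grip 0.195
```

Contact on place 1: TCP z is 203.80 mm at about 6 N, and the arm gives roughly 20 N/mm. Next place 3: lift, cross and hover.

>>> step_arm(plan=[[[0, 0, 0], [0, 0, -0.004], 255], [[0, 0, 0], [0, 0, -0.01], 255], [[0, 0, 0], [-0.008, -0.006, -0.01], 255], [[0, 0, 0], [-0.022, -0.017, -0.01], 255], [[0, 0, 0], [-0.037, -0.028, -0.01], 255], [[0, 0, 0], [-0.047, -0.036, -0.01], 255], [[0, 0, 0], [-0.0504, -0.0387, -0.009], 255], [[0, 0, 0], [-0.0504, -0.0387, -0.006], 255], [[0, 0, 0], [-0.0504, -0.0387, -0.003], 255], [[0, 0, 0], [-0.0504, -0.0387, -0.002], 255]])

```text
time: 12.45
position: [0.5498, 0.1147, 0.2051]
tool_rot: [0.002, -3.141, -0.0]
ft_force: [-0.1, 0.4, -0.2]
grip_width: 0.191
```

```bash
python3 chk.py -.0504 -.0387 -.002 1 side;  python3 -c "
import cv2,glob;f=max(glob.glob('pics/t*_side.png'),key=lambda s:float(s[6:11].strip('_s')));print(f);a=cv2.imread(f)[130:370,100:400];cv2.imwrite('pics/e3.png',cv2.resize(a,None,fx=2,fy=2))"
```

```text
cmd [ 0.5502  0.1143  0.2055 90.0091]
pics/t12.50_side.png
t 12.5 pos [0.54983 0.1147  0.20513] zs [205.11 205.15] Fz [-0.23 -1.15] F [ 0.02  0.39 -0.69] grip 0.195
pics/t12.50_side.png
```

View pics/e3.png

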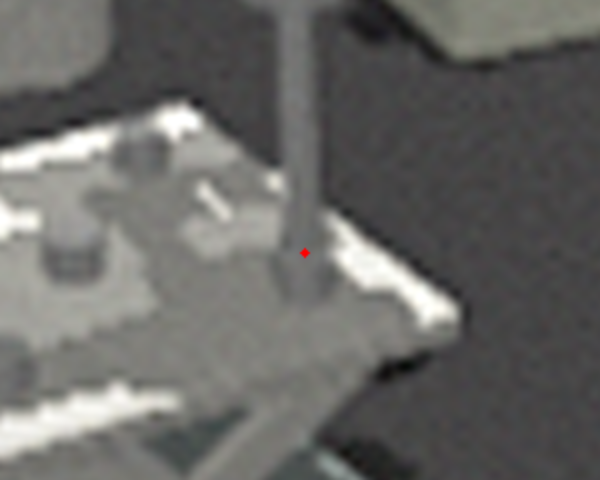

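The tip is centred over button 3. Touch to commanded TCP 0.2035.

>>> step_arm(plan=[[[0, 0, 0], [0, 0, 0], 255], [[0, 0, 0], [0, 0, 0.0004], 255], [[0, 0, 0], [0, 0, 0.0008], 255], [[0, 0, 0], [0, 0, 0.0012], 255], [[0, 0, 0], [0, 0, 0.0015], 255], [[0, 0, 0], [0, 0, 0.0018], 255], [[0, 0, 0], [0, 0, 0.0019], 255], [[0, 0, 0], [0, 0, 0.0019], 255], [[0, 0, 0], [0, 0, 0.0019], 255], [[0, 0, 0], [0, 0, 0.0019], 255]])

```text
time: 13.75
position: [0.5505, 0.1142, 0.2039]
tool_rot: [-0.0, 3.141, 0.0]
ft_force: [-0.5, -0.5, 3.0]
grip_width: 0.196
```

```bash
python3 chk.py 0 0 .0019 2
```

```text
cmd [ 0.5502  0.1143  0.2036 90.0091]
t 13.85 pos [0.55046 0.11423 0.20386] zs [203.87 203.86 203.86] Fz [3.   2.61 3.19] F [-0.01 -0.46  2.93] grip 0.193
```

Place 3 is level with place 1 (203.86 mm). Next is place 2.

>>> step_arm(plan=[[[0, 0, 0], [0, 0, -0.004], 255], [[0, 0, 0], [0, 0, -0.01], 255], [[0, 0, 0], [0.002, 0.014, -0.01], 255], [[0, 0, 0], [0.005, 0.038, -0.01], 255], [[0, 0, 0], [0.008, 0.063, -0.01], 255], [[0, 0, 0], [0.011, 0.083, -0.01], 255], [[0, 0, 0], [0.0118, 0.0892, -0.009], 255], [[0, 0, 0], [0.0118, 0.0892, -0.006], 255], [[0, 0, 0], [0.0118, 0.0892, -0.003], 255], [[0, 0, 0], [0.0118, 0.0892, -0.002], 255]])

```text
time: 15.1
position: [0.5386, 0.2023, 0.2053]
tool_rot: [-0.002, -3.141, 0.001]
ft_force: [0.4, -0.0, -1.4]
grip_width: 0.196
```

>>> step_arm(plan=[[[0, 0, 0], [0, 0, 0], 255], [[0, 0, 0], [0, 0, 0.0004], 255], [[0, 0, 0], [0, 0, 0.0008], 255], [[0, 0, 0], [0, 0, 0.0012], 255], [[0, 0, 0], [0, 0, 0.0015], 255], [[0, 0, 0], [0, 0, 0.0018], 255], [[0, 0, 0], [0, 0, 0.002], 255], [[0, 0, 0], [0, 0, 0.002], 255], [[0, 0, 0], [0, 0, 0.002], 255], [[0, 0, 0], [0, 0, 0.002], 255]])

```text
time: 16.35
position: [0.5386, 0.2035, 0.2039]
tool_rot: [-0.0, 3.141, 0.0]
ft_force: [-0.6, 0.4, 1.6]
grip_width: 0.195
```

```bash
python3 chk.py .0118 .0892 0 2 side
```

```text
cmd [ 0.5384  0.2035  0.2036 90.0091]
pics/t16.40_side.png
t 16.45 pos [0.53862 0.20345 0.20384] zs [203.86 203.85 203.81] Fz [1.6  1.79 1.97] F [-0.83 -0.33  1.78] grip 0.198
```

Place 2 is also level (203.84 mm). Now place 4, hovering higher.

>>> step_arm(plan=[[[0, 0, 0], [0, 0, -0.005], 255], [[0, 0, 0], [0, 0, -0.014], 255], [[0, 0, 0], [0.014, -0.002, -0.015], 255], [[0, 0, 0], [0.038, -0.005, -0.015], 255], [[0, 0, 0], [0.063, -0.008, -0.015], 255], [[0, 0, 0], [0.083, -0.011, -0.015], 255], [[0, 0, 0], [0.0892, -0.0118, -0.014], 255], [[0, 0, 0], [0.0892, -0.0118, -0.011], 255], [[0, 0, 0], [0.0892, -0.0118, -0.009], 255], [[0, 0, 0], [0.0892, -0.0118, -0.008], 255]])

```text
time: 17.7
position: [0.4497, 0.1915, 0.2112]
tool_rot: [-0.0, -3.142, 0.001]
ft_force: [-0.1, -0.0, -1.3]
grip_width: 0.196
```

```bash
python3 chk.py .0892 -.0118 -.008 1 side;  python3 -c "
import cv2,glob;f=max(glob.glob('pics/t*_side.png'),key=lambda s:float(s[6:11].strip('_s')));print(f);a=cv2.imread(f)[130:370,100:400];cv2.imwrite('pics/e4.png',cv2.resize(a,None,fx=2,fy=2))"
```

```text
cmd [ 0.4492  0.1917  0.2116 90.0091]
pics/t17.75_side.png
t 17.75 pos [0.44963 0.19148 0.21117] zs [211.21 211.12] Fz [-1.26 -2.35] F [ 0.03  0.11 -1.81] grip 0.191
pics/t17.75_side.png
```

View pics/e4.png

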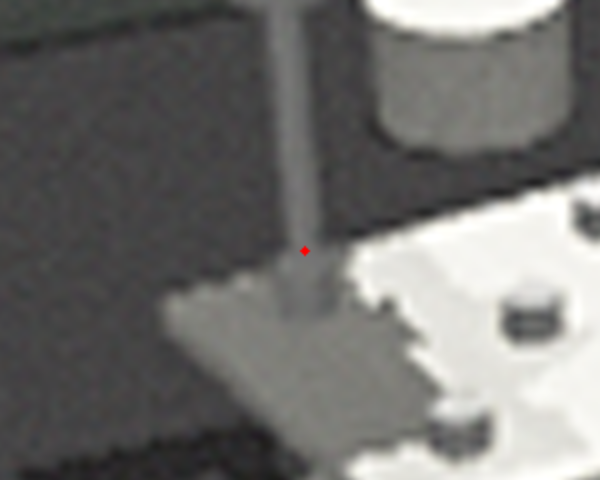

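>>> step_arm(plan=[[[0, 0, 0], [0, 0, 0], 255], [[0, 0, 0], [0, 0, 0.0005], 255], [[0, 0, 0], [0, 0, 0.001], 255], [[0, 0, 0], [0, 0, 0.0016], 255], [[0, 0, 0], [0, 0, 0.0022], 255], [[0, 0, 0], [0, 0, 0.0028], 255], [[0, 0, 0], [0, 0, 0.0032], 255], [[0, 0, 0], [0, 0, 0.0034], 255], [[0, 0, 0], [0, 0, 0.0034], 255], [[0, 0, 0], [0, 0, 0.0034], 255]])

```text
time: 19.0
position: [0.4493, 0.1916, 0.2082]
tool_rot: [-0.0, 3.142, 0.0]
ft_force: [-0.2, -0.1, -0.7]
grip_width: 0.194
```

```bash
python3 chk.py 0 0 .0034 2
```

```text
cmd [ 0.4492  0.1917  0.2082 90.0091]
t 19.1 pos [0.44931 0.19163 0.20819] zs [208.19 208.2  208.18] Fz [-0.74 -1.17 -1.03] F [ 0.02 -0.42 -0.98] grip 0.194
```

>>> step_arm(plan=[[[0, 0, 0], [0, 0, 0.0002], 255], [[0, 0, 0], [0, 0, 0.0004], 255], [[0, 0, 0], [0, 0, 0.0006], 255], [[0, 0, 0], [0, 0, 0.0007], 255], [[0, 0, 0], [0, 0, 0.0007], 255], [[0, 0, 0], [0, 0, 0.0007], 255], [[0, 0, 0], [0, 0, 0.0007], 255], [[0, 0, 0], [0, 0, 0.0007], 255], [[0, 0, 0], [0, 0, 0.0007], 255], [[0, 0, 0], [0, 0, 0.0007], 255]])

```text
time: 20.35
position: [0.4493, 0.1917, 0.2075]
tool_rot: [-0.0, 3.142, 0.0]
ft_force: [-0.1, -0.2, -2.6]
grip_width: 0.198
```

```bash
python3 chk.py 0 0 .0007 1
```

```text
cmd [ 0.4492  0.1917  0.2075 90.0091]
t 20.4 pos [0.44928 0.19165 0.20748] zs [207.46 207.49] Fz [-2.6  -1.05] F [ 0.02 -0.26 -1.83] grip 0.195
```

>>> step_arm(plan=[[[0, 0, 0], [0, 0, 0.0002], 255], [[0, 0, 0], [0, 0, 0.0004], 255], [[0, 0, 0], [0, 0, 0.0006], 255], [[0, 0, 0], [0, 0, 0.0007], 255], [[0, 0, 0], [0, 0, 0.0007], 255], [[0, 0, 0], [0, 0, 0.0007], 255], [[0, 0, 0], [0, 0, 0.0007], 255], [[0, 0, 0], [0, 0, 0.0007], 255], [[0, 0, 0], [0, 0, 0.0007], 255], [[0, 0, 0], [0, 0, 0.0007], 255]])

```text
time: 21.65
position: [0.4495, 0.1917, 0.2072]
tool_rot: [-0.0, 3.141, 0.001]
ft_force: [-1.5, -1.3, 5.0]
grip_width: 0.198
```

```bash
python3 chk.py 0 0 .0007 2
```

```text
cmd [ 0.4492  0.1917  0.2068 90.0091]
t 21.75 pos [0.44955 0.19168 0.20725] zs [207.24 207.26 207.26] Fz [5.04 5.65 6.13] F [-1.17 -0.97  5.61] grip 0.193
```

Place 4 is the high one: contact at 207.25 mm, about 3.4 mm above the 203.84 level. I press it down in stages.

>>> step_arm(plan=[[[0, 0, 0], [0, 0, 0.0004], 255], [[0, 0, 0], [0, 0, 0.0008], 255], [[0, 0, 0], [0, 0, 0.0012], 255], [[0, 0, 0], [0, 0, 0.0016], 255], [[0, 0, 0], [0, 0, 0.002], 255], [[0, 0, 0], [0, 0, 0.0024], 255], [[0, 0, 0], [0, 0, 0.0027], 255], [[0, 0, 0], [0, 0, 0.0029], 255], [[0, 0, 0], [0, 0, 0.0029], 255], [[0, 0, 0], [0, 0, 0.0029], 255]])

```text
time: 23.0
position: [0.4497, 0.1917, 0.205]
tool_rot: [-0.0, 3.141, 0.001]
ft_force: [-0.8, -1.1, 8.5]
grip_width: 0.193
```

```bash
python3 chk.py 0 0 .0029 2
```

```text
cmd [ 0.4492  0.1917  0.2039 90.0091]
t 23.1 pos [0.4497  0.19173 0.20497] zs [204.97 204.97 204.97] Fz [8.46 8.43 8.22] F [-1.53 -1.24  8.37] grip 0.194
```

>>> step_arm(plan=[[[0, 0, 0], [0, 0, 0.0002], 255], [[0, 0, 0], [0, 0, 0.0004], 255], [[0, 0, 0], [0, 0, 0.0006], 255], [[0, 0, 0], [0, 0, 0.0008], 255], [[0, 0, 0], [0, 0, 0.0009], 255], [[0, 0, 0], [0, 0, 0.0009], 255], [[0, 0, 0], [0, 0, 0.0009], 255], [[0, 0, 0], [0, 0, 0.0009], 255], [[0, 0, 0], [0, 0, 0.0009], 255], [[0, 0, 0], [0, 0, 0.0009], 255]])

```text
time: 24.35
position: [0.4497, 0.1917, 0.2041]
tool_rot: [-0.0, 3.141, 0.001]
ft_force: [-2.2, -1.3, 10.0]
grip_width: 0.195
```

```bash
python3 chk.py 0 0 .0009 2
```

```text
cmd [ 0.4492  0.1917  0.203  90.0091]
t 24.45 pos [0.44971 0.19173 0.20408] zs [204.08 204.09 204.08] Fz [10.    8.31  7.61] F [-1.77 -1.24  8.64] grip 0.198
```

Now at 204.08 mm under about 9.6 N. Before the final bit I check whether the probe slipped in the grip, by touching place 5.

>>> step_arm(plan=[[[0, 0, 0], [0, 0, -0.004], 255], [[0, 0, 0], [0, 0, -0.01], 255], [[0, 0, 0], [-0.002, -0.014, -0.01], 255], [[0, 0, 0], [-0.005, -0.038, -0.01], 255], [[0, 0, 0], [-0.008, -0.063, -0.01], 255], [[0, 0, 0], [-0.011, -0.083, -0.01], 255], [[0, 0, 0], [-0.0118, -0.0892, -0.009], 255], [[0, 0, 0], [-0.0118, -0.0892, -0.006], 255], [[0, 0, 0], [-0.0118, -0.0892, -0.004], 255], [[0, 0, 0], [-0.0118, -0.0892, -0.003], 255]])

```text
time: 25.7
position: [0.4609, 0.1032, 0.2056]
tool_rot: [0.003, -3.141, 0.0]
ft_force: [0.9, -0.4, -1.4]
grip_width: 0.196
```

>>> step_arm(plan=[[[0, 0, 0], [0, 0, 0], 255], [[0, 0, 0], [0, 0, 0.0004], 255], [[0, 0, 0], [0, 0, 0.0008], 255], [[0, 0, 0], [0, 0, 0.0013], 255], [[0, 0, 0], [0, 0, 0.0018], 255], [[0, 0, 0], [0, 0, 0.0022], 255], [[0, 0, 0], [0, 0, 0.0025], 255], [[0, 0, 0], [0, 0, 0.0025], 255], [[0, 0, 0], [0, 0, 0.0025], 255], [[0, 0, 0], [0, 0, 0.0025], 255]])

```text
time: 26.95
position: [0.4613, 0.1024, 0.2038]
tool_rot: [-0.0, 3.141, 0.0]
ft_force: [-0.6, -0.8, 3.2]
grip_width: 0.196
```

```bash
python3 chk.py -.0118 -.0892 -.0005 2 side;  python3 -c "
import cv2,glob;f=max(glob.glob('pics/t*_side.png'),key=lambda s:float(s[6:11].strip('_s')));print(f);a=cv2.imread(f)[130:370,100:400];cv2.imwrite('pics/e5.png',cv2.resize(a,None,fx=2,fy=2))"
```

```text
cmd [ 0.461   0.1025  0.2035 90.0091]
pics/t27.00_side.png
t 27.05 pos [0.46129 0.10241 0.20378] zs [203.77 203.79 203.79] Fz [3.25 3.71 4.71] F [-0.79 -0.33  3.89] grip 0.196
pics/t27.00_side.png
```

View pics/e5.png

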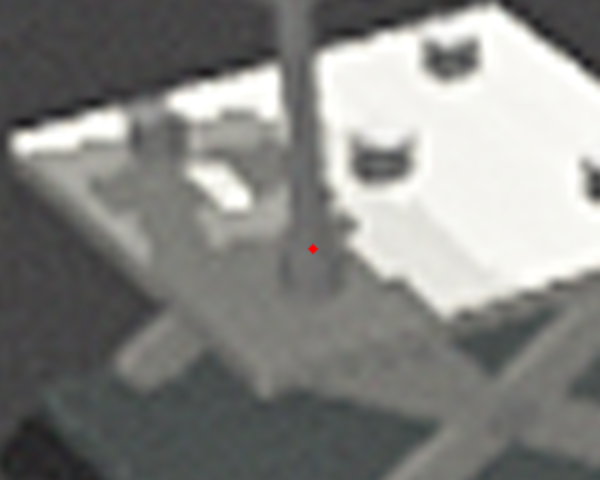

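Place 5 is level (203.78 mm), so the probe didn't slip. Back to place 4 for the last 0.25 mm.

>>> step_arm(plan=[[[0, 0, 0], [0, 0, -0.004], 255], [[0, 0, 0], [0, 0, -0.01], 255], [[0, 0, 0], [0.002, 0.014, -0.01], 255], [[0, 0, 0], [0.005, 0.038, -0.01], 255], [[0, 0, 0], [0.008, 0.063, -0.01], 255], [[0, 0, 0], [0.011, 0.083, -0.01], 255], [[0, 0, 0], [0.0118, 0.0892, -0.009], 255], [[0, 0, 0], [0.0118, 0.0892, -0.006], 255], [[0, 0, 0], [0.0118, 0.0892, -0.004], 255], [[0, 0, 0], [0.0118, 0.0892, -0.0025], 255]])

```text
time: 28.3
position: [0.4495, 0.1907, 0.2058]
tool_rot: [-0.002, -3.142, 0.0]
ft_force: [0.9, -0.2, -1.7]
grip_width: 0.192
```

>>> step_arm(plan=[[[0, 0, 0], [0, 0, 0], 255], [[0, 0, 0], [0, 0, 0.0006], 255], [[0, 0, 0], [0, 0, 0.0011], 255], [[0, 0, 0], [0, 0, 0.0016], 255], [[0, 0, 0], [0, 0, 0.0021], 255], [[0, 0, 0], [0, 0, 0.0026], 255], [[0, 0, 0], [0, 0, 0.003], 255], [[0, 0, 0], [0, 0, 0.0032], 255], [[0, 0, 0], [0, 0, 0.0032], 255], [[0, 0, 0], [0, 0, 0.0032], 255]])

```text
time: 29.55
position: [0.4497, 0.1917, 0.2041]
tool_rot: [-0.0, 3.141, 0.001]
ft_force: [-2.0, -1.9, 6.8]
grip_width: 0.189
```

```bash
python3 chk.py .0118 .0892 .0007 2
```

```text
cmd [ 0.4492  0.1917  0.2028 90.0091]
t 29.65 pos [0.44972 0.19171 0.2041 ] zs [204.1  204.11 204.1 ] Fz [6.75 6.44 7.32] F [-2.08 -1.46  6.83] grip 0.197
```

>>> step_arm(plan=[[[0, 0, 0], [0, 0, 0.0001], 255], [[0, 0, 0], [0, 0, 0.0002], 255], [[0, 0, 0], [0, 0, 0.0003], 255], [[0, 0, 0], [0, 0, 0.0004], 255], [[0, 0, 0], [0, 0, 0.0004], 255], [[0, 0, 0], [0, 0, 0.0004], 255], [[0, 0, 0], [0, 0, 0.0004], 255], [[0, 0, 0], [0, 0, 0.0004], 255], [[0, 0, 0], [0, 0, 0.0004], 255], [[0, 0, 0], [0, 0, 0.0004], 255]])

```text
time: 30.9
position: [0.4498, 0.1917, 0.204]
tool_rot: [-0.0, 3.14, 0.002]
ft_force: [-2.7, -1.6, 8.1]
grip_width: 0.19
```

```bash
python3 chk.py 0 0 .0004 2
```

```text
cmd [ 0.4492  0.1917  0.2024 90.0091]
t 31.0 pos [0.44977 0.19173 0.20396] zs [203.98 203.93 203.98] Fz [8.14 8.57 8.73] F [-2.32 -1.61  8.48] grip 0.194
```

>>> step_arm(plan=[[[0, 0, 0], [0, 0, 0.0001], 255], [[0, 0, 0], [0, 0, 0.00015], 255], [[0, 0, 0], [0, 0, 0.0002], 255], [[0, 0, 0], [0, 0, 0.0002], 255], [[0, 0, 0], [0, 0, 0.0002], 255], [[0, 0, 0], [0, 0, 0.0002], 255], [[0, 0, 0], [0, 0, 0.0002], 255], [[0, 0, 0], [0, 0, 0.0002], 255], [[0, 0, 0], [0, 0, 0.0002], 255], [[0, 0, 0], [0, 0, 0.0002], 255]])

```text
time: 32.25
position: [0.4498, 0.1917, 0.2038]
tool_rot: [-0.0, 3.14, 0.002]
ft_force: [-1.6, -1.7, 8.1]
grip_width: 0.192
```

```bash
python3 chk.py 0 0 .0002 2
```

```text
cmd [ 0.4492  0.1917  0.2022 90.0091]
t 32.35 pos [0.4498  0.19172 0.20379] zs [203.78 203.78 203.8 ] Fz [8.11 8.67 7.97] F [-2.11 -1.34  8.25] grip 0.193
```

Now I back off to a gentle contact and compare with the good buttons under the same force.

>>> step_arm(plan=[[[0, 0, 0], [0, 0, -0.001], 255], [[0, 0, 0], [0, 0, -0.003], 255], [[0, 0, 0], [0, 0, -0.003], 255], [[0, 0, 0], [0, 0, -0.003], 255], [[0, 0, 0], [0, 0, -0.002], 255], [[0, 0, 0], [0, 0, -0.0015], 255], [[0, 0, 0], [0, 0, -0.0013], 255], [[0, 0, 0], [0, 0, -0.0013], 255], [[0, 0, 0], [0, 0, -0.0013], 255], [[0, 0, 0], [0, 0, -0.0013], 255]])

```text
time: 33.6
position: [0.4495, 0.1916, 0.2038]
tool_rot: [-0.0, 3.141, 0.0]
ft_force: [-0.6, -0.2, 5.2]
grip_width: 0.198
```

```bash
python3 chk.py 0 0 -.0013 2
```

```text
cmd [ 0.4492  0.1917  0.2035 90.0091]
t 33.7 pos [0.44947 0.19164 0.20383] zs [203.85 203.83 203.82] Fz [5.2  4.53 5.8 ] F [-0.45 -0.64  5.18] grip 0.198
```

Place 4 now reads 203.83 mm, which matches the others. I re-touch place 1 to rule out probe slip in the last press.

>>> step_arm(plan=[[[0, 0, 0], [0, 0, -0.004], 255], [[0, 0, 0], [0, 0, -0.01], 255], [[0, 0, 0], [-0.008, -0.006, -0.01], 255], [[0, 0, 0], [-0.022, -0.017, -0.01], 255], [[0, 0, 0], [-0.037, -0.028, -0.01], 255], [[0, 0, 0], [-0.047, -0.036, -0.01], 255], [[0, 0, 0], [-0.0505, -0.0387, -0.009], 255], [[0, 0, 0], [-0.0505, -0.0387, -0.006], 255], [[0, 0, 0], [-0.0505, -0.0387, -0.004], 255], [[0, 0, 0], [-0.0505, -0.0387, -0.0025], 255]])

```text
time: 34.95
position: [0.4994, 0.1534, 0.2057]
tool_rot: [0.002, -3.141, -0.0]
ft_force: [1.1, -0.8, -0.7]
grip_width: 0.196
```

>>> step_arm(plan=[[[0, 0, 0], [0, 0, 0], 255], [[0, 0, 0], [0, 0, 0.0004], 255], [[0, 0, 0], [0, 0, 0.0008], 255], [[0, 0, 0], [0, 0, 0.0013], 255], [[0, 0, 0], [0, 0, 0.0018], 255], [[0, 0, 0], [0, 0, 0.0022], 255], [[0, 0, 0], [0, 0, 0.0025], 255], [[0, 0, 0], [0, 0, 0.0025], 255], [[0, 0, 0], [0, 0, 0.0025], 255], [[0, 0, 0], [0, 0, 0.0025], 255]])

```text
time: 36.2
position: [0.5, 0.1529, 0.2038]
tool_rot: [-0.0, 3.141, 0.0]
ft_force: [-0.1, -0.1, 3.9]
grip_width: 0.196
```

```bash
python3 chk.py -.0505 -.0387 0 2; python3 - <<'E'
from mv import *
print(delta(load(),[.5309,-.2164,.252,90.0091]))
E
```

```text
cmd [ 0.4997  0.153   0.2035 90.0091]
t 36.3 pos [0.49999 0.15292 0.20382] zs [203.83 203.83 203.8 ] Fz [3.87 3.65 4.02] F [-0.37 -0.41  3.85] grip 0.197
(array([-0.03110146, -0.36940493, -0.0485    ]), np.float64(-3.6400030865129923e-07))
```

Place 1 is still at 203.82 mm, so there was no slip and nothing was pushed down. I return over the stand.

>>> step_arm(plan=[[[0, 0, 0], [0, 0, -0.012], 255], [[0, 0, 0], [0, -0.01, -0.035], 255], [[0, 0, 0], [-0.003, -0.045, -0.0485], 255], [[0, 0, 0], [-0.008, -0.095, -0.0485], 255], [[0, 0, 0], [-0.013, -0.15, -0.0485], 255], [[0, 0, 0], [-0.018, -0.21, -0.0485], 255], [[0, 0, 0], [-0.023, -0.27, -0.0485], 255], [[0, 0, 0], [-0.028, -0.325, -0.0485], 255], [[0, 0, 0], [-0.031, -0.36, -0.0485], 255], [[0, 0, 0], [-0.0311, -0.3694, -0.0485], 255]])

```text
time: 37.55
position: [0.5304, -0.2194, 0.2522]
tool_rot: [-0.007, -3.141, 0.002]
ft_force: [0.1, -0.1, -0.7]
grip_width: 0.195
```

>>> step_arm(plan=[[[0, 0, 0], [0, 0, 0], 255], [[0, 0, 0], [0, 0, 0], 255], [[0, 0, 0], [0, 0, 0.005], 255], [[0, 0, 0], [0, 0, 0.015], 255], [[0, 0, 0], [0, 0, 0.028], 255], [[0, 0, 0], [0, 0, 0.04], 255], [[0, 0, 0], [0, 0, 0.048], 255], [[0, 0, 0], [0, 0, 0.05], 255], [[0, 0, 0], [0, 0, 0.05], 255], [[0, 0, 0], [0, 0, 0.05], 255]])

```text
time: 38.8
position: [0.5313, -0.2166, 0.2024]
tool_rot: [-0.0, 3.141, -0.0]
ft_force: [-0.8, 0.1, -1.4]
grip_width: 0.195
```

```bash
python3 chk.py -.0311 -.3694 .0015 3 side scene; cd pics;  python3 -c "
import cv2,numpy as np,glob
f=sorted(glob.glob('t*.png'),key=lambda s:float(s[1:].split('_')[0]))[-2:];print(f)
cv2.imwrite('e6.png',np.hstack([cv2.resize(cv2.imread(g),(400,400)) for g in f]))"
```

```text
cmd [ 0.5309 -0.2164  0.202  90.0091]
pics/t38.85_side.png
pics/t38.90_scene.png
t 38.95 pos [ 0.53123 -0.21658  0.20237] zs [202.41 202.41 202.36 202.3 ] Fz [-1.37 -0.37 -1.21 -1.32] F [-0.09 -0.01 -1.07] grip 0.193
['t38.85_side.png', 't38.90_scene.png']
```

View pics/e6.png

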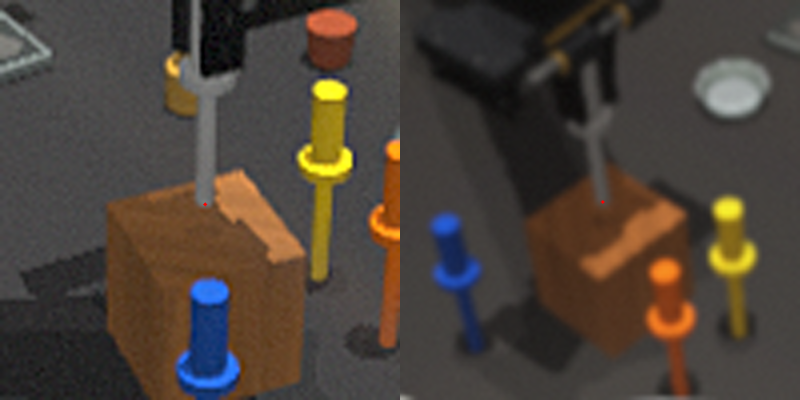

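The tip is just over the middle of the block. I lower it until about 2 mm above home.

>>> step_arm(plan=[[[0, 0, 0], [0, 0, 0.004], 255], [[0, 0, 0], [0, 0, 0.011], 255], [[0, 0, 0], [0, 0, 0.02], 255], [[0, 0, 0], [0, 0, 0.032], 255], [[0, 0, 0], [0, 0, 0.046], 255], [[0, 0, 0], [0, 0, 0.06], 255], [[0, 0, 0], [0, 0, 0.073], 255], [[0, 0, 0], [0, 0, 0.082], 255], [[0, 0, 0], [0, 0, 0.087], 255], [[0, 0, 0], [0, 0, 0.088], 255]])

```text
time: 40.2
position: [0.531, -0.2165, 0.1138]
tool_rot: [0.0, -3.141, -0.0]
ft_force: [-0.2, -1.2, -1.1]
grip_width: 0.197
```

>>> step_arm(plan=[[[0, 0, 0], [0, 0, 0.0005], 255], [[0, 0, 0], [0, 0, 0.001], 255], [[0, 0, 0], [0, 0, 0.0015], 255], [[0, 0, 0], [0, 0, 0.002], 255], [[0, 0, 0], [0, 0, 0.0021], 255], [[0, 0, 0], [0, 0, 0.0021], 255], [[0, 0, 0], [0, 0, 0.0021], 255], [[0, 0, 0], [0, 0, 0.0021], 255], [[0, 0, 0], [0, 0, 0.0021], 255], [[0, 0, 0], [0, 0, 0.0021], 255]])

```text
time: 41.45
position: [0.5311, -0.2165, 0.112]
tool_rot: [-0.0, 3.141, 0.0]
ft_force: [-0.6, -0.2, 1.1]
grip_width: 0.19
```

```bash
python3 chk.py 0 0 .0901 1
```

```text
cmd [ 0.5309 -0.2164  0.1119 90.0091]
t 41.5 pos [ 0.53106 -0.21647  0.11196] zs [111.97 111.96] Fz [1.09 0.57] F [-0.87 -0.01  0.83] grip 0.197
```

The flange is seated: z is back at the grasp height with slight contact. I release; the fingers need about 1 s to open.

>>> step_arm(plan=[[[0, 0, 0], [0, 0, 0], 220], [[0, 0, 0], [0, 0, 0], 190], [[0, 0, 0], [0, 0, 0], 160], [[0, 0, 0], [0, 0, 0], 110], [[0, 0, 0], [0, 0, 0], 60], [[0, 0, 0], [0, 0, 0], 20], [[0, 0, 0], [0, 0, 0], 20], [[0, 0, 0], [0, 0, 0], 20], [[0, 0, 0], [0, 0, 0], 20], [[0, 0, 0], [0, 0, 0], 20]])

```text
time: 42.75
position: [0.531, -0.2165, 0.1119]
tool_rot: [-0.0, 3.141, 0.0]
ft_force: [0.3, 0.0, -0.2]
grip_width: 0.913
```

>>> step_arm(plan=[[[0, 0, 0], [0, 0, -0.003], 20], [[0, 0, 0], [0, 0, -0.01], 20], [[0, 0, 0], [0, 0, -0.025], 20], [[0, 0, 0], [0, 0, -0.045], 20], [[0, 0, 0], [0, 0, -0.07], 20], [[0, 0, 0], [0, 0, -0.095], 20], [[0, 0, 0], [0, 0, -0.12], 20], [[0, 0, 0], [0, 0, -0.14], 20], [[0, 0, 0], [0, 0, -0.15], 20], [[0, 0, 0], [0, 0, -0.15], 20]])

```text
time: 44.0
position: [0.5313, -0.2167, 0.2629]
tool_rot: [-0.0, 3.14, -0.0]
ft_force: [0.3, -0.4, -0.8]
grip_width: 0.92
```

```bash
python3 - <<'E'
from bench import ctrl
from h import *
s=ctrl.get_state();print(s['time'],s['position'].round(4),s['grip_width'],s['ft_force'].round(2))
out=[]
for n,o in(('scene',(160,150)),('side',(170,180))):
    im=ctrl.get_image(n);c=ctrl.calibration(n);b=im[o[1]:o[1]+150,o[0]:o[0]+160,::-1]
    b=cv2.resize(b,None,fx=2.5,fy=2.5,interpolation=cv2.INTER_CUBIC)
    u=proj(c,[.531,-.2165,.138])[0];cv2.circle(b,tuple(int(v) for v in (u-o)*2.5+1),2,(0,0,255),-1);out.append(b)
cv2.imwrite('pics/f1.png',np.hstack(out))
E
```

```text
44.0 [ 0.5313 -0.2167  0.2629] 0.9201890798916574 [ 0.28 -0.37 -0.83]
```

View pics/f1.png

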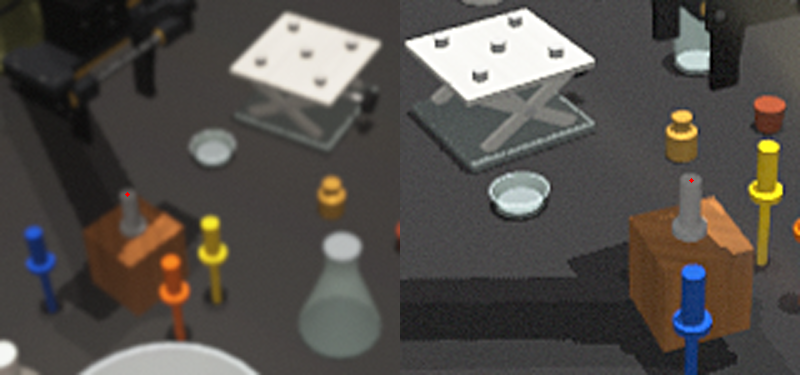

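The probe is home with its flange on the block and its top at z ≈ 0.138, as before. All five buttons look level, the bystanders are unmoved and the gripper is clear. Handing in.

```bash
python3 -c "
from bench import ctrl
print(ctrl.close_job())"
```

```text
the job is handed in; nothing more can be done
None
```

The high button was at place 4 (the −x +y corner). I pressed it level with the other four and put the steel probe back in its stand, with about 44 of the 72 s used.

- **Finding it:** I touched all five places at under 8 N. The gripper (TCP) height at contact was 203.80, 203.84, 203.86 and 203.78 mm at places 1, 2, 3 and 5, and 207.25 mm at place 4. That put place 4 about 3.4 mm high.
- **Pressing:** I pushed it down in stages at about 9–10 N. Under gentle touch it then read 203.83 mm, within about 0.05 mm of the others.
- **Slip and good buttons:** Place 1 read 203.82 mm when touched again afterwards, so the probe had not slipped in the grip and that button had not moved. I touched places 2, 3 and 5 only once each.
- **Probe:** On return the gripper was back at its original grasp height with only light contact. The last images show the flange on the block and nothing else moved. The gripper was open and about 150 mm clear.

No check failed. Place 4 gave more under load than the other places, so the last 0.25 mm took several small steps.

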